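# Balance a free-running shuttle on its carrier tray and dock it on the measuring stand

## Robot

A 7-joint arm with a two-finger parallel gripper is mounted at the origin on the work surface. World frame = base frame: x ahead of the robot, y to its left, z up, the work surface at z = 0. Lengths are in m, angles in rad, forces in N, time in s.
With the tool pointing down it reaches from about 0.4 to 0.9 m from the base axis. Payload 5.5 kg.
Tool frame: the origin (TCP) lies at the very end of the fingers, on their centre line; the grasp point (between the pads) lies 19 mm behind it; z points along the fingers, y is the line along which they close (so a half turn about z gives the same grasp; the last joint's range is limited). The gripper opens to 85 mm and grips with 20 to 120 N. Pads are 22 mm wide; open, the fingers measure 114 mm over their backs; the gripper's body (76 mm by 85 mm) begins 54 mm behind the grasp point. The pads swing forward as they close: fully open they stand 13 mm farther back than shut.
Start: joints at [-0.876, 0.501, -0.427, 1.55, 0.221, 1.138, -0.21], TCP at [0.272, 0.59, 0.231] pointing down, gripper open.
Joint ranges: [-2.88, 2.88], [-0.31, 2.03], [-1.54, 1.56], [0.2, 2.42], [-1.41, 4.55], [0.19, 2.02], [-2.57, 2.57]. Speed limits (rad/s): [2.57, 2.57, 3.14, 3.14, 3.14, 3.14, 3.14].

## Interface

Orientations are given as a rotation vector (axis times angle).
In Python, from cell import bot gives the robot as it stands. The module is installed in compiled form; this text tells all that it offers. Calls block until the motion is done:
- bot.move_pose(position, orientation): joint-space move of the TCP to a pose.
- bot.move_straight(position, feed=0.15, ori=None, contact_N=None): straight line of the TCP; ori=None keeps the orientation; feed is the mean speed in m/s. With contact_N (N) it stops when the force on the tool has changed by that much, and returns True; else False.
- bot.set_joints(angles): joint-space move.
- bot.grip(opening): opening from 0.0 (shut) to 1.0 (fully open); the grip force is fixed at half the most; returns when the fingers have stopped.
- bot.dwell(seconds).
- bot.inverse_kinematics(position, orientation): joint angles nearest the present ones, or None.
- bot.get_obs(): the state.
- bot.capture(name): name is "scene" or "top" or "wrist"; returns the picture (480x640x3 uint8, red, green, blue); there is no depth.
- bot.camera_params(name): a dict with "fx", "fy", "cx", "cy" (pixels), "k1" (the pictures are not rectified: a ray, as slopes to the right and down, at radius r is drawn at 1 + k1 r^2 times it, then the intrinsics apply), "rvec" (rotation vector, rad) and "tvec" (3), from world to camera coordinates, as OpenCV has them. Camera axes: x right, y down, z forward; pixel columns grow to the right and rows downward; lengths in m; the calibration is good to about 2 mm. A picture is of the moment at which its call begins: read the wrist's pose just before it. camera_params takes no time and is no camera call; for the wrist camera it gives the pose at the moment of the call.
A pose or a line that the arm cannot do raises bot.Unreachable and nothing moves.
- bot.finish_job(): hands the job in; it is judged then, once.
The state is a dict: "clock": time; "q": joint angles; "qvel": joint speeds; "effort": joint torques, N m; "ee_pos": TCP position; "eef_rot": TCP orientation; "ft_force": force on the tool from outside, world axes, zero at the start; "ft_torque": the same for the moment, N m; "gripper_width": opening from 0.0 (shut) to 1.0 (fully open); "grip_force": force on a finger pad.
Only numpy, scipy, OpenCV 4.12 (cv2) and the standard library are available. Lean on these libraries where they do the work, as an engineer would, in place of code of your own. Each camera call takes 0.05 s, during which the arm holds its last target. There are 200 camera calls.

## Task

Lift the blue carrier tray by its black grip bar and carry it to just above the measuring stand. Up there, clear of the stand, tilt the tray to bring the free-running shuttle with the stone to the middle of the tray, between the yellow marks and under the bar, and keep it at the middle for at least four seconds. Then lower the tray gently onto the stand's two grey seats so that the shuttle's pin drops into the brass notch, and let go; never let the shuttle slam into an end of the tray, move it only by tilting and moving the tray, and leave the box, the block and the loupe alone.

Things in the scene. Friction and masses are not known exactly. Their poses are not given: they have to be found in the camera images.
- tray: Blue carrier tray, loose, 0.4 kg, flat on the table at the start. Origin: centre of its underside, z up. Long axis y: 272 mm (y) by 110 mm (x). Two side beams, 8 mm thick at x = +-45 mm, 34 mm high, with guide rails on top; open underneath between them; black end stops at y = +-130 mm, 46 mm high. Yellow marks on the beams at y = +-25 mm. An arch handle stands over the middle.
- bar (a point): Centre of the tray's black grip bar, 145 mm above the underside, over the middle of the tray, axes as the tray's. The bar lies along x, 98 mm long between two aluminium legs (16 mm wide in y, at x = +-52 mm), 14 mm thick in y, 26 mm high. Grip it from above at its middle, fingers closing along y.
- shuttle (a joint): Shuttle's place along the tray's y, m: 0 = middle of the tray, +-0.1 = ends of travel. Aluminium plate 86 x 50 x 8 mm with a brass dop and green stone, 0.3 kg, held on the rails by ball bearings with hardly any friction (damping 0.08 N s/m, 0.002 N): acceleration is about g x tilt, so the slightest tilt sets it running. Starts at rest between +0.055 and +0.095.
- stone (a point): Tip of the green stone on the shuttle, 84 mm above the tray's underside, over the centre of the shuttle; axes as the tray's. The stone's brass dop is 36 mm across.
- pin (a point): Lower tip of the steel pin, 10 mm thick with a round end, that hangs 30 mm down under the centre of the shuttle, between the beams; the tip is 6 mm above the tray's underside. Axes as the tray's.
- dock: Measuring stand, fixed: dark base plate 130 x 270 mm, origin at the centre of its underside, z up, axes as the docked tray's. Two grey seats, 110 mm in x, 30 mm in y, centred at y = +-100 mm, top 45 mm high: the docked tray's beams lie on them, the tray's origin over the stand's. Between them stands the brass and green notch, 30 mm in x, top 74 mm high.
- notch (a point): Middle of the notch's throat, 52 mm above the table over the stand's centre, axes as the stand's. The throat runs along x, 16 mm wide in y; from 58 mm height two brass flanks open at 45 degrees to 46 mm wide, 74 mm high. The docked shuttle's pin stands in the throat, its tip about at this point (1 mm below); the flanks catch the pin within about 15 mm of it in y.
- sortbox: Wooden sorting box with four compartments, 110 x 130 x 45 mm, loose bystander. Origin: centre of its underside.
- dopblock: Grey block 100 x 150 x 30 mm with twelve grey-capped pins, 57 mm high in all, loose bystander. Origin: centre of its underside.
- loupe: Black loupe, a 36 mm wide, 30 mm high cylinder, loose bystander. Origin: centre of its underside.

How it is judged:
On the way, in this order (a step that is already met when the one before it is completed fails the run):
1. the tray is lifted 30 mm (height (world z) of tray above 0.03 m), for 0.2 s.
2. above the stand (within 80 mm sideways), the tray's underside 70 mm or more above the table and clear of the stand, the shuttle stays within 18 mm of the middle of the tray for 3 s (horizontal distance between tray and dock below 0.08 m and height (world z) of tray above 0.07 m and contact force between tray and dock below 0.1 N and value of joint shuttle between -0.018 and 0.018 m), for 3 s.
At the end, for the whole second after the job is handed in: Tray released, at rest and level (0.04 rad) on both seats (underside 41 to 49 mm high, centre within 15 mm of the stand's), the shuttle at rest with its pin down in the notch (within 6 mm across the throat, 15 mm along it) (height (world z) of tray between 0.041 and 0.049 m and angle between tray's own z axis and vertical below 0.04 rad and horizontal distance between tray and dock below 0.015 m and horizontal distance between pin and notch below 0.015 m and y of pin in the frame of notch between -0.006 and 0.006 m and height (world z) of pin below 0.056 m and velocity of joint shuttle between -0.02 and 0.02 m/s and linear speed of tray below 0.02 m/s); the robot touches nothing.
It fails at once if the shuttle slams into an end of its travel (over 0.15 m/s) ((value of joint shuttle above 0.094 m and velocity of joint shuttle above 0.15 m/s) or (value of joint shuttle below -0.094 m and velocity of joint shuttle below -0.15 m/s)).
It fails at once if the gripper touches the shuttle (contact force between the fingers and shuttle_c0 above 0.5 N or contact force between the fingers and shuttle_c1 above 0.5 N or contact force between the fingers and shuttle_c2 above 0.5 N or contact force between the fingers and shuttle_c3 above 0.5 N).
It fails at once if the tray is slammed onto the stand (contact force between tray and dock above 60 N).
It fails at once if a bystander is disturbed (distance of any of sortbox, dopblock, loupe from where it was at the start of the episode above 0.02 m).
It also fails if it takes over 64 s, if anything falls off the work surface, if the arm or the gripper's body presses on something with over 40 N, if the wrist force passes 120 N, or if a joint passes its speed limit or range.

## Working session

There is one attempt and no reset: what is moved stays moved. The work goes in short steps, each a Python script; the robot and the scene stay as the last script left them, time stands still between calls to the robot, and variables do not carry over. Pictures are saved under pics/ and viewed, at most 10 in all, crops included, and the job is handed in when it is done.

```bash
mkdir -p pics; python3 - <<'E'
from cell import bot
import cv2,numpy as np
for n in ("scene","top"):
    cv2.imwrite(f"pics/{n}0.png",bot.capture(n)[:,:,::-1]); print(n,bot.camera_params(n))
o=bot.get_obs();print(o["clock"],o["ee_pos"],o["eef_rot"])
E
```

```text
scene {'fx': 518.2872872018025, 'fy': 518.2872872018025, 'cx': 316.81087782850466, 'cy': 236.81800218870245, 'k1': -0.0020368873521541967, 'rvec': array([ 2.09321369,  1.02425948, -0.47403652]), 'tvec': array([-0.35958152, -0.22379369,  1.33519458])}
top {'fx': 569.8573796745856, 'fy': 569.8573796745856, 'cx': 320.1341525250611, 'cy': 244.11577506155305, 'k1': -0.1208710064279946, 'rvec': array([ 2.15340285, -2.20168353,  0.08148306]), 'tvec': array([0.01975997, 0.59306099, 0.93784806])}
0.1 [0.271809   0.58973465 0.23035419] [-6.72853942e-01 -3.06824439e+00  2.74601198e-03]
```

View pics/top0.png

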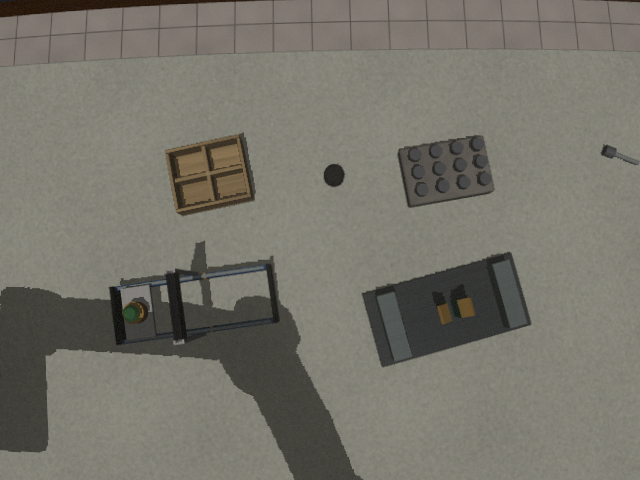

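View pics/scene0.png

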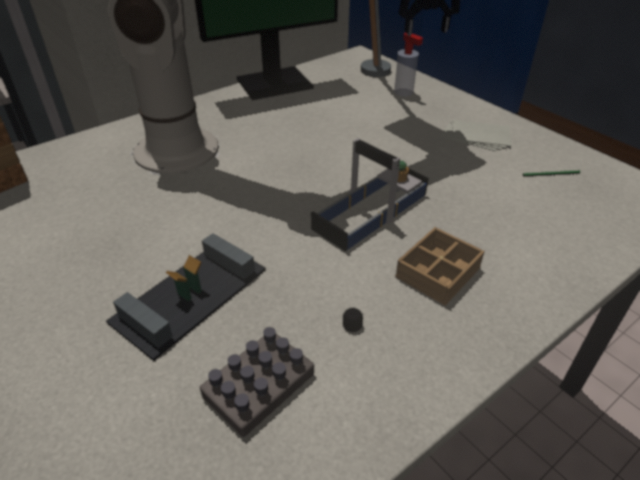

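The top view shows the tray with its black stops at about (118,315) and (273,293), the bar at about (176,306) and the stone at (134,312). The stand's corners are near (364,293), (510,254), (530,324) and (384,365). The scene view shows the stone clearly between the arch legs, at about (402,168). Next I'll enlarge the top view to get corners, and time some small moves.

```bash
cat > h.py <<'E'
import cv2,numpy as np
from scipy.spatial.transform import Rotation as R
from cell import bot
def ray(cam,px):
    p=cam if isinstance(cam,dict) else bot.camera_params(cam)
    d=(np.atleast_2d(px)-[p["cx"],p["cy"]])/[p["fx"],p["fy"]]
    u=d.copy()
    for _ in range(20): u=d/(1+p["k1"]*(u**2).sum(1,keepdims=True))
    M=R.from_rotvec(p["rvec"]).as_matrix()
    return -M.T@p["tvec"], np.c_[u,np.ones(len(u))]@M
def onplane(cam,px,z):
    c,d=ray(cam,px); return c+d*((z-c[2])/d[:,2:])
def project(cam,X):
    p=cam if isinstance(cam,dict) else bot.camera_params(cam)
    X=np.atleast_2d(X)@R.from_rotvec(p["rvec"]).as_matrix().T+p["tvec"]
    u=X[:,:2]/X[:,2:]; u=u*(1+p["k1"]*(u**2).sum(1,keepdims=True))
    return u*[p["fx"],p["fy"]]+[p["cx"],p["cy"]]
E
python3 - <<'E'
import cv2,numpy as np
im=cv2.imread("pics/top0.png")
def crop(x0,y0,x1,y1,s=4):
    c=cv2.resize(im[y0:y1,x0:x1],None,fx=s,fy=s,interpolation=cv2.INTER_CUBIC); c=np.clip(c*1.8,0,255).astype(np.uint8)
    for x in range(-(-x0//20)*20,x1,20): cv2.putText(c,str(x),((x-x0)*s,10),0,.35,(0,0,255));c[:, (x-x0)*s]=c[:, (x-x0)*s]//2+[0,0,100]
    for y in range(-(-y0//20)*20,y1,20): cv2.putText(c,str(y),(0,(y-y0)*s),0,.35,(0,0,255));c[(y-y0)*s]=c[(y-y0)*s]//2+[0,0,100]
    return c
cv2.imwrite("pics/tray.png",crop(100,250,295,355)); cv2.imwrite("pics/dock.png",crop(355,245,540,375))
E
```

```text
(no output)
```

View pics/tray.png

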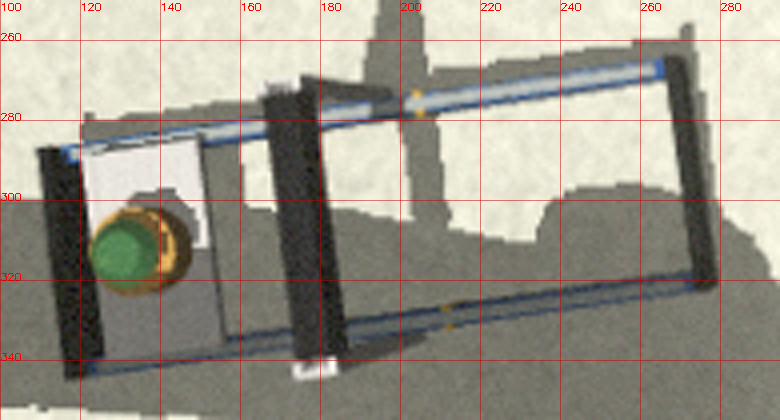

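View pics/dock.png

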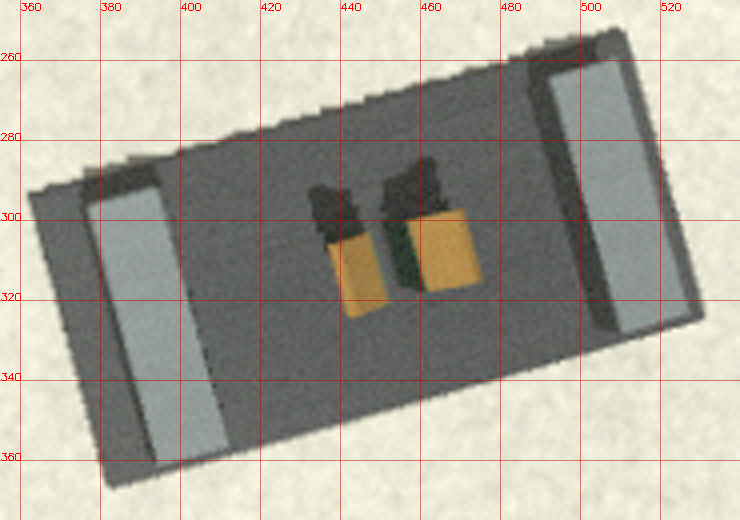

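Stop outer corners in the image are about (109.5,287), (116.5,344.5), (272,264) and (279,322). The seats' top corners are at (377,296), (394,292), (412,358), (394,361) and (492,265), (509,260), (527,324), (510,328). The stone is at about (130,312).

```bash
python3 - <<'E'
from h import *
o=.375
T=onplane("top",np.array([[109.3,287],[116.5,344.5],[272.2,264],[279.2,322.3]])-o+.25,.046)
n=np.linalg.norm
print(T.round(4),"len",n(T[0]-T[2]),n(T[1]-T[3]),"w",n(T[0]-T[1]),n(T[2]-T[3]),"c",T.mean(0))
d=T[0]+T[1]-T[2]-T[3]; print("yaw of +y",np.arctan2(d[1],d[0]))
B=onplane("top",np.array([[166,272.5],[172.5,341],[178.5,341],[186,340]]),.158);print("bar",B.round(4))
im=cv2.imread("pics/top0.png")
g=cv2.inRange(cv2.GaussianBlur(im,(3,3),0),(82,82,70),(125,125,115)); 
S=onplane("top",np.array([[376.8,296],[394.5,291.7],[411.8,358],[394,361.7],[492,264.5],[509,259.5],[527.5,324],[509.5,328.5]])-o+.25,.045)
print(S.round(4)); c1,c2=S[:4].mean(0),S[4:].mean(0)
print("dist",n(c1-c2),"c",(c1+c2)/2,"yaw",np.arctan2(*(c1-c2)[[1,0]]),"sizes",n(S[0]-S[1]),n(S[1]-S[2]),n(S[5]-S[6]))
print("stone",onplane("top",[[129.8,312.5]],.084))
P=project("top",[(c1+c2)/2])
print(P)
o=bot.get_obs();print(o["ft_force"],o["ft_torque"],R.from_rotvec(o["eef_rot"]).as_matrix().round(3))
p=bot.camera_params("wrist");M=R.from_rotvec(p["rvec"]).as_matrix();print("wristcam pos",-M.T@p["tvec"],"axis",M[2])
p=bot.camera_params("scene");M=R.from_rotvec(p["rvec"]).as_matrix();print("scenecam pos",-M.T@p["tvec"])
E
```

```text
[[0.5278 0.3608 0.046 ]
 [0.432  0.3488 0.046 ]
 [0.5607 0.0863 0.046 ]
 [0.465  0.0765 0.046 ]] len 0.2764790049250503 0.27431368148477775 w 0.0965013649650125 0.09624795573950258 c [0.49635916 0.21811854 0.046     ]
yaw of +y 1.6907702232777992
bar [[0.546  0.2322 0.158 ]
 [0.4463 0.2233 0.158 ]
 [0.4462 0.2144 0.158 ]
 [0.4475 0.2034 0.158 ]]
[[ 0.5044 -0.0844  0.045 ]
 [ 0.5107 -0.1137  0.045 ]
 [ 0.4017 -0.1391  0.045 ]
 [ 0.3965 -0.1097  0.045 ]
 [ 0.5515 -0.278   0.045 ]
 [ 0.5591 -0.3073  0.045 ]
 [ 0.4512 -0.3344  0.045 ]
 [ 0.4448 -0.3035  0.045 ]]
dist 0.20001130782573862 c [ 0.47746884 -0.20877934  0.045     ] yaw 1.8149021280166393 sizes 0.030005779674685082 0.1119708774335177 0.11126979823877674
stone [[0.48591634 0.31223654 0.084     ]]
[[452.39016156 310.30843032]]
[-0.27724391 -0.24639851  0.62546993] [-0.00995284 -0.01476749 -0.03184796] [[-0.908  0.418 -0.001]
 [ 0.418  0.908 -0.002]
 [ 0.    -0.002 -1.   ]]
wristcam pos [0.20697848 0.61931759 0.37248435] axis [ 0.25113695 -0.11817649 -0.96071044]
scenecam pos [ 1.13650754 -0.42098035  0.70231988]
```

```bash
cat >> h.py <<'E'
TRAY=np.array([.4964,.2181]); TYAW=1.6908-np.pi/2
DOCK=np.array([.4775,-.2088]); DYAW=1.8149-np.pi/2
def pose(xy,zbar,yaw,tilt=0.):
    """TCP pose with grasp point at bar centre; tilt>0 lowers the tray's +y end"""
    m=(R.from_euler("z",yaw)*R.from_euler("x",-tilt)*R.from_euler("yx",[0,0]))
    # tool: z down, y along tray y -> x = -tray x
    m=m*R.from_matrix(np.diag([-1.,1.,-1.]))
    return np.r_[xy,zbar]+m.apply([0,0,.019]), m.as_rotvec()
def go(xy,zbar,yaw,tilt=0.,feed=.15,**k):
    p,o=pose(xy,zbar,yaw,tilt); return bot.move_straight(p,feed,o,**k)
E
python3 - <<'E'
from h import *
ck=lambda: bot.get_obs()["clock"]
print(ck()); bot.move_pose(*pose(TRAY,.24,TYAW)); print("at",ck(),bot.get_obs()["q"].round(2))
p0,o0=pose(TRAY,.24,TYAW)
for tl,f in((.03,.15),(0,1.),(.01,.15)):
    t=ck(); go(TRAY,.24,TYAW,tl,f); print("tilt",tl,f,ck()-t)
t=ck(); q=bot.get_obs()["q"].copy(); q[6]+=.01; bot.set_joints(q); print("joints",ck()-t)
t=ck(); bot.move_pose(p0,o0); print("pose",ck()-t)
for tl in(.1,-.1): print(bot.inverse_kinematics(*pose(DOCK,.25,DYAW,tl)))
cv2.imwrite("pics/wr.png",bot.capture("wrist")[:,:,::-1])
E
```

```text
0.1
at 1.7 [-0.12  0.32 -0.41  1.83  0.15  1.02  1.1 ]
tilt 0.03 0.15 0.25
tilt 0 1.0 0.2500000000000002
tilt 0.01 0.15 0.25
joints 0.25
pose 0.25
[ 0.50786401  0.21531774 -0.2310673   1.92554464  0.16520452  0.96211709
  2.00646996]
[ 0.57319334  0.28666217 -0.19229903  1.8311153  -0.03006401  1.0880939
  2.21660752]
```

View pics/wr.png

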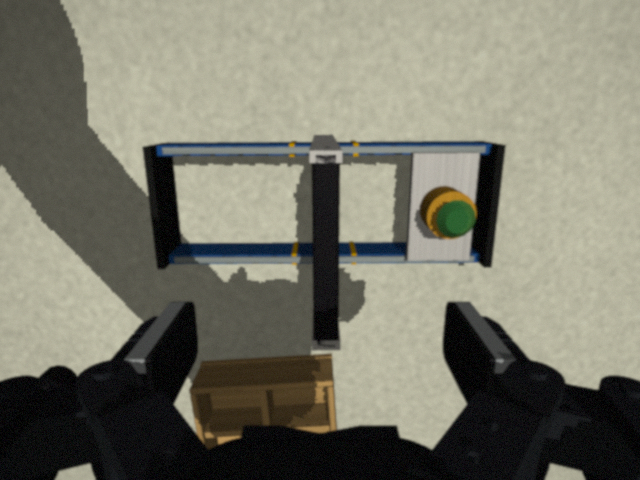

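The wrist view shows the bar centred between the fingers (column about 326, fingers at 178 and 460). The shuttle is close to the +y stop, with the stone at (456,218). Next I'll grip and lift with the +y end slightly low, so the shuttle rests on that stop.

```bash
python3 - <<'E'
from h import *
def st(l):
    o=bot.get_obs();print(l,round(o["clock"],2),o["ee_pos"].round(4),"F",o["ft_force"].round(2),"T",o["ft_torque"].round(3),"g",round(o["gripper_width"],3),round(o["grip_force"],1))
print(go(TRAY,.147,TYAW,0,.1,contact_N=8)); st("down")
bot.grip(0.); st("grip")
go(TRAY,.165,TYAW,.03,.03); st("lift")
go(TRAY,.19,TYAW,.05,.08); st("lift2"); bot.dwell(.3); st("d")
cv2.imwrite("pics/l_s.png",bot.capture("scene")[:,:,::-1])
cv2.imwrite("pics/l_w.png",bot.capture("wrist")[:,:,::-1])
cv2.imwrite("pics/lift.png",np.hstack([cv2.imread("pics/l_s.png")[60:330,230:530],cv2.imread("pics/l_w.png")[:270,130:560]]))
E
```

```text
False
down 4.08 [0.4969 0.2184 0.1286] F [ 0.3   0.23 -0.02] T [-0.045 -0.019 -0.033] g 1.0 0.0
grip 4.73 [0.4966 0.2186 0.1284] F [-1.1   0.65  2.95] T [ 0.162  0.121 -0.002] g 0.153 59.6
lift 5.48 [0.4963 0.2175 0.1459] F [ 0.82 -0.5  -5.03] T [-0.162  0.005 -0.017] g 0.153 58.6
lift2 5.95 [0.4967 0.2173 0.1712] F [ 0.55 -0.21 -6.04] T [-0.069  0.047 -0.012] g 0.151 58.6
d 6.25 [0.4962 0.2169 0.1705] F [ 0.04  0.03 -4.95] T [-0.065 -0.033  0.008] g 0.155 58.6
```

View pics/lift.png

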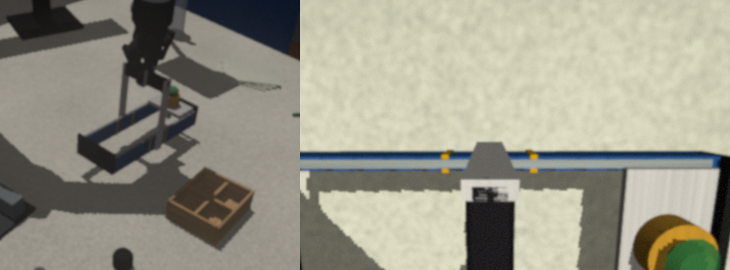

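The lift worked. The marks are symmetric about the bar and the shuttle sits on the +y stop, with the stone visible to the scene camera at about (403,152). Next I'll carry the tray to above the stand, holding the +y tilt, and test a stone locator in the scene view.

```bash
cat >> h.py <<'E'
def locate(save=None,cam="scene"):
    """stone's place in the tray frame (y,z) from green blob near the line it can be on; returns (clock,y,z,npx)"""
    o=bot.get_obs(); im=bot.capture(cam); return locate_in(im,o,save,cam)
def locate_in(im,o,save=None,cam="scene"):
    A=R.from_rotvec(o["eef_rot"])*R.from_matrix(np.diag([-1.,1.,-1.]))
    g=o["ee_pos"]-A.apply([0,0,-.019]); org=g-A.apply([0,0,.145])   # tray origin
    line=project(cam,org+A.apply([[0,-.11,.078],[0,.11,.078]]))
    roi=np.zeros(im.shape[:2],np.uint8); cv2.line(roi,*[tuple(int(v) for v in p) for p in line.round()],255,17)
    h=cv2.cvtColor(im,cv2.COLOR_RGB2HSV)
    m=cv2.inRange(h,(45,70,40),(90,255,255))&roi
    if save: cv2.imwrite(save,cv2.cvtColor(im,cv2.COLOR_RGB2BGR))
    M=cv2.moments(m,True)
    if M["m00"]<6: return o["clock"],None,None,M["m00"]
    c,d=ray(cam,[[M["m10"]/M["m00"],M["m01"]/M["m00"]]])
    lc=A.inv().apply(c-org); ld=A.inv().apply(d[0]); P=lc-ld*lc[0]/ld[0]
    return o["clock"],P[1],P[2],M["m00"]
E
python3 - <<'E'
from h import *
print(locate())
go(TRAY,.26,TYAW,.08,.12); print(bot.get_obs()["clock"],locate())
go(DOCK,.26,DYAW,.08,.15); print(bot.get_obs()["clock"]); bot.dwell(.3)
print(locate("pics/d_s.png"),bot.get_obs()["q"].round(2))
cv2.imwrite("pics/d_w.png",bot.capture("wrist")[:,:,::-1])
cv2.imwrite("pics/dd.png",np.hstack([cv2.imread("pics/d_s.png")[120:400,60:360],cv2.imread("pics/d_w.png")[:280,130:560]]))
E
```

```text
(6.35, np.float64(0.10290347973022418), np.float64(0.07173539558323738), 33.0)
7.1333 (7.1333, np.float64(0.10410388270261528), np.float64(0.07293702366949073), 38.0)
10.1833
(10.4833, np.float64(0.09760349863931966), np.float64(0.07517644058667827), 100.0) [ 0.42  0.2  -0.12  1.91  0.11  0.99  2.06]
```

View pics/dd.png

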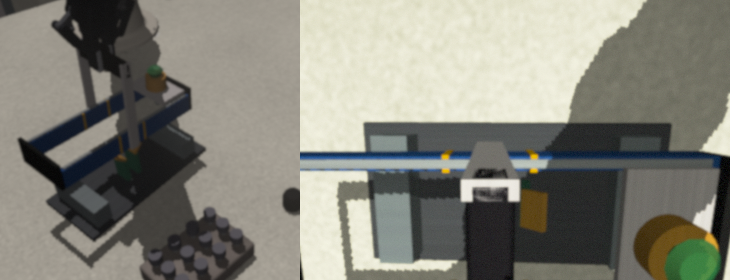

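The tray is above the stand (stone at scene pixel about (214,195), wrist view consistent). The locator reads +0.098, as expected for a shuttle on the stop. Next I'll run a Kalman and PD tilt loop with the scene camera as feedback.

```bash
cat >> h.py <<'E'
G,RR=9.81,.1
def tilt_of(o):
    A=R.from_rotvec(o["eef_rot"])*R.from_matrix(np.diag([-1.,1.,-1.]))
    return -np.arcsin(A.apply([0,1,0])[2])
class Ctl:   # state: x = s-RR*tilt, v, bias tilt
    def __init__(c,s=None):
        c.x=np.array([s,0,0.]); c.P=np.diag([1e-5,1e-5,4e-5]); c.t=None
    def step(c,zbar,w=1.2,lim=.06,xy=DOCK,feed=.15):
        o=bot.get_obs(); th=tilt_of(o); t,s,z,n=locate_in(bot.capture("scene"),o)
        if c.t is None: c.x[0]-=RR*th
        else:
            d=t-c.t; u=(th+c.th)/2
            F=np.array([[1,d,G*d*d/2],[0,1,G*d],[0,0,1]])
            c.x=F@c.x+[G*u*d*d/2,G*u*d,0]; c.P=F@c.P@F.T+np.diag([1e-7,4e-6,2e-7])
            if c.x[0]+RR*th>.1: c.x[0]=.1-RR*th; c.x[1]=min(c.x[1],0)
        ok=s is not None and n>35 and abs(z-.075)<.012
        if ok:
            r=(.0015 if n>80 else .004)**2; H=np.array([1,0,0.])
            K=c.P@H/(c.P[0,0]+r); c.x=c.x+K*(s-RR*th-c.x[0]); c.P=c.P-np.outer(K,H@c.P)
        c.t,c.th=t,th; x,v,b=c.x
        a=.18; xp=x+v*a; vp=v+G*(th+b)*a
        sp=xp+RR*th
        cmd=np.clip(-(w*w*sp+2*w*vp)/G-b,-lim,lim)
        go(xy,zbar,DYAW,cmd,feed)
        print(f"{t:.2f} meas {-9 if s is None else s:.4f} n{n:.0f} s {x+RR*th:.4f} v {v:.3f} b {b:.4f} th {th:.4f} cmd {cmd:.4f}")
        return x+RR*th,v
E
cat > run1.py <<'E'
from h import *
import pickle
c=Ctl(.0976)
for i in range(24): c.step(.26)
pickle.dump(c,open("c.pkl","wb"))
E
python3 run1.py
```

```text
10.58 meas 0.0979 n102 s 0.0978 v 0.000 b 0.0000 th 0.0800 cmd -0.0489
10.91 meas 0.0966 n107 s 0.0962 v 0.065 b 0.0032 th -0.0458 cmd -0.0166
11.21 meas 0.0807 n124 s 0.0819 v -0.082 b -0.0075 th -0.0161 cmd 0.0278
11.51 meas 0.0674 n127 s 0.0666 v -0.072 b -0.0056 th 0.0268 cmd 0.0062
11.81 meas 0.0706 n123 s 0.0664 v 0.004 b -0.0012 th 0.0061 cmd -0.0117
12.11 meas 0.0761 n121 s 0.0734 v 0.013 b 0.0008 th -0.0116 cmd -0.0104
12.41 meas 0.0753 n124 s 0.0748 v -0.013 b 0.0012 th -0.0103 cmd -0.0047
12.71 meas 0.0696 n124 s 0.0694 v -0.030 b 0.0013 th -0.0046 cmd -0.0019
13.01 meas 0.0642 n126 s 0.0631 v -0.029 b 0.0020 th -0.0020 cmd -0.0035
13.31 meas 0.0604 n123 s 0.0588 v -0.021 b 0.0029 th -0.0035 cmd -0.0057
13.61 meas 0.0569 n105 s 0.0556 v -0.017 b 0.0037 th -0.0057 cmd -0.0063
13.91 meas 0.0535 n62 s 0.0506 v -0.021 b 0.0039 th -0.0064 cmd -0.0045
14.21 meas 0.0500 n9 s 0.0437 v -0.026 b 0.0039 th -0.0045 cmd -0.0031
14.51 meas 0.0190 n41 s 0.0235 v -0.045 b 0.0026 th -0.0031 cmd 0.0063
14.81 meas 0.0155 n95 s 0.0153 v -0.029 b 0.0028 th 0.0063 cmd -0.0011
15.11 meas 0.0138 n109 s 0.0125 v -0.004 b 0.0036 th -0.0012 cmd -0.0054
15.41 meas 0.0117 n125 s 0.0115 v -0.002 b 0.0038 th -0.0055 cmd -0.0042
15.71 meas 0.0070 n134 s 0.0079 v -0.011 b 0.0032 th -0.0042 cmd -0.0009
16.01 meas 0.0000 n135 s 0.0012 v -0.018 b 0.0025 th -0.0009 cmd 0.0014
16.31 meas -0.0067 n133 s -0.0057 v -0.016 b 0.0019 th 0.0014 cmd 0.0019
16.61 meas -0.0103 n137 s -0.0099 v -0.008 b 0.0017 th 0.0019 cmd 0.0004
16.91 meas -0.0118 n138 s -0.0117 v -0.001 b 0.0016 th 0.0004 cmd -0.0006
17.21 meas -0.0122 n138 s -0.0120 v 0.002 b 0.0014 th -0.0006 cmd -0.0007
17.51 meas -0.0125 n135 s -0.0121 v 0.002 b 0.0012 th -0.0007 cmd -0.0002
```

```bash
cat > run2.py <<'E'
from h import *
import pickle
c=pickle.load(open("c.pkl","rb"))
for i in range(20): c.step(.26)
pickle.dump(c,open("c.pkl","wb"))
locate("pics/m_s.png"); cv2.imwrite("pics/m_w.png",bot.capture("wrist")[:,:,::-1])
cv2.imwrite("pics/mm.png",np.hstack([cv2.imread("pics/m_s.png")[120:400,60:360],cv2.imread("pics/m_w.png")[:280,130:560]]))
c.step(.26); pickle.dump(c,open("c.pkl","wb"))
E
python3 run2.py
```

```text
17.81 meas -0.0131 n137 s -0.0126 v 0.001 b 0.0009 th -0.0002 cmd 0.0003
18.11 meas -0.0129 n134 s -0.0126 v 0.002 b 0.0008 th 0.0003 cmd 0.0000
18.41 meas -0.0129 n137 s -0.0126 v 0.003 b 0.0006 th 0.0001 cmd 0.0003
18.71 meas -0.0129 n136 s -0.0126 v 0.002 b 0.0003 th 0.0002 cmd 0.0006
19.01 meas -0.0127 n137 s -0.0124 v 0.003 b 0.0001 th 0.0006 cmd 0.0006
19.31 meas -0.0128 n136 s -0.0124 v 0.003 b -0.0001 th 0.0007 cmd 0.0010
19.61 meas -0.0128 n136 s -0.0124 v 0.002 b -0.0003 th 0.0010 cmd 0.0012
19.91 meas -0.0123 n137 s -0.0121 v 0.003 b -0.0004 th 0.0012 cmd 0.0011
20.21 meas -0.0121 n137 s -0.0118 v 0.003 b -0.0006 th 0.0010 cmd 0.0014
20.51 meas -0.0119 n139 s -0.0116 v 0.003 b -0.0008 th 0.0013 cmd 0.0016
20.81 meas -0.0112 n138 s -0.0110 v 0.003 b -0.0009 th 0.0016 cmd 0.0014
21.11 meas -0.0101 n135 s -0.0100 v 0.005 b -0.0010 th 0.0014 cmd 0.0010
21.41 meas -0.0087 n138 s -0.0087 v 0.005 b -0.0010 th 0.0010 cmd 0.0009
21.71 meas -0.0073 n140 s -0.0072 v 0.005 b -0.0010 th 0.0009 cmd 0.0007
22.01 meas -0.0064 n133 s -0.0062 v 0.004 b -0.0011 th 0.0008 cmd 0.0011
22.31 meas -0.0055 n134 s -0.0054 v 0.003 b -0.0011 th 0.0011 cmd 0.0011
22.61 meas -0.0044 n134 s -0.0044 v 0.003 b -0.0011 th 0.0011 cmd 0.0009
22.91 meas -0.0036 n133 s -0.0036 v 0.003 b -0.0011 th 0.0009 cmd 0.0010
23.21 meas -0.0028 n135 s -0.0028 v 0.002 b -0.0011 th 0.0010 cmd 0.0010
23.51 meas -0.0019 n134 s -0.0020 v 0.002 b -0.0011 th 0.0010 cmd 0.0007
23.91 meas -0.0011 n135 s -0.0011 v 0.002 b -0.0010 th 0.0007 cmd 0.0009
```

View pics/mm.png

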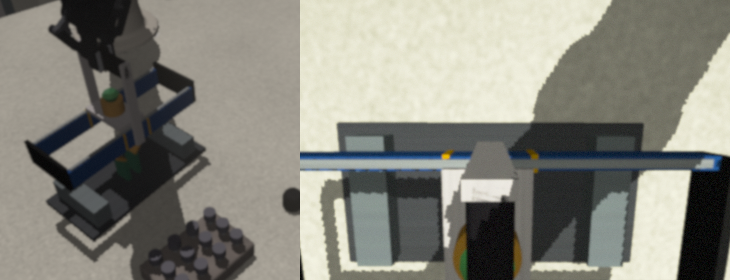

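The shuttle plate lies evenly between the yellow marks (edges at columns 442 and 533, marks at 446 and 533) and has been held for about 8 s. The stand is centred below it in the wrist view. Next I'll lower under control and set down.

```bash
cat > run3.py <<'E'
from h import *
import pickle
c=pickle.load(open("c.pkl","rb"))
for z in list(np.linspace(.255,.197,12))+[.197]*2: s,v=c.step(z,lim=.015)
for i in range(10):
    if abs(s)<.006 and abs(v)<.01: break
    s,v=c.step(.197,lim=.015)
f=lambda o:(o["clock"],o["ee_pos"].round(4),o["ft_force"].round(2))
hit=go(DOCK,.186,DYAW,-c.x[2],.02,contact_N=4); print("contact",hit,f(bot.get_obs()))
bot.dwell(.3); print(f(bot.get_obs()),locate("pics/e_s.png"))
pickle.dump(c,open("c.pkl","wb"))
E
python3 run3.py
```

```text
24.21 meas -0.0007 n133 s -0.0007 v 0.001 b -0.0010 th 0.0009 cmd 0.0009
24.51 meas -0.0004 n136 s -0.0005 v 0.000 b -0.0010 th 0.0003 cmd 0.0014
24.81 meas 0.0008 n134 s 0.0004 v 0.001 b -0.0008 th 0.0007 cmd 0.0005
25.11 meas 0.0023 n132 s 0.0019 v 0.003 b -0.0005 th -0.0001 cmd -0.0002
25.41 meas 0.0041 n135 s 0.0036 v 0.003 b -0.0002 th -0.0008 cmd -0.0006
25.71 meas 0.0048 n134 s 0.0046 v 0.001 b -0.0001 th -0.0012 cmd -0.0002
26.01 meas 0.0053 n133 s 0.0051 v -0.001 b 0.0001 th -0.0008 cmd -0.0002
26.31 meas 0.0057 n131 s 0.0054 v -0.001 b 0.0002 th -0.0008 cmd -0.0005
26.61 meas 0.0054 n129 s 0.0052 v -0.002 b 0.0003 th -0.0011 cmd -0.0002
26.91 meas 0.0051 n133 s 0.0049 v -0.003 b 0.0004 th -0.0008 cmd -0.0003
27.21 meas 0.0049 n130 s 0.0047 v -0.002 b 0.0006 th -0.0008 cmd -0.0006
27.51 meas 0.0047 n133 s 0.0045 v -0.002 b 0.0007 th -0.0012 cmd -0.0006
27.81 meas -0.0027 n129 s -0.0012 v -0.014 b -0.0002 th -0.0012 cmd 0.0048
28.11 meas -0.0004 n131 s -0.0013 v -0.003 b 0.0003 th 0.0049 cmd -0.0015
contact True (28.7667, array([ 0.4777, -0.2088,  0.1734]), array([-0.44, -0.09,  4.37]))
(29.0667, array([ 0.4777, -0.2088,  0.1733]), array([-0.04, -0.24,  5.69])) (29.0667, np.float64(-7.03306878389598e-05), np.float64(0.07463988887362294), 131.0)
```

```bash
python3 - <<'E'
from h import *
bot.grip(.6); print(bot.get_obs()["gripper_width"],locate())
go(DOCK,.30,DYAW,0,.1); bot.dwell(.3); print(bot.get_obs()["clock"])
cv2.imwrite("pics/f_s.png",bot.capture("scene")[:,:,::-1]); cv2.imwrite("pics/f_t.png",bot.capture("wrist")[:,:,::-1])
s=cv2.resize(cv2.imread("pics/f_s.png")[140:380,80:320],None,fx=1.5,fy=1.5)
cv2.imwrite("pics/ff.png",np.hstack([s,cv2.imread("pics/f_t.png")[40:400,120:540]]))
E
```

```text
0.6029494778059612 (29.5667, np.float64(-0.0008475174921150352), np.float64(0.07464946947963746), 131.0)
31.1583
```

View pics/ff.png

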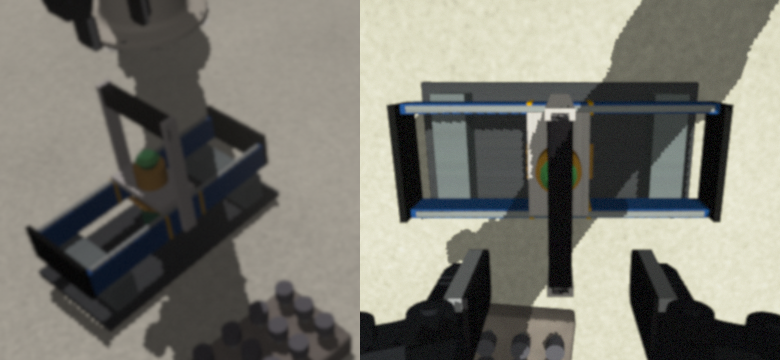

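The tray sits on both seats and the gripper is clear of it. The plate (columns 527–592) is centred on the marks (530, 590), under the bar. Handing the job in.

```bash
python3 -c "
from cell import bot
print(bot.finish_job())"
```

```text
the job is handed in; nothing more can be done
None
```

I set the tray on both seats of the stand, with the shuttle in the middle and its pin apparently in the notch (the pin itself was hidden from view). I then released it and handed the job in at about 31 s; no verdict came back.

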